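Lock the vacuum canister and take its reading with the hand gauge

TASK

Turn the lock collar of the vacuum canister clockwise, by its upright fin, until the fin points at the broad locked mark. Then take the box-handled vacuum gauge out of its stand and, holding it upright, press its tip gently on the middle of the sprung valve button in the lid until the button is about half-way down. Finish while still holding the gauge pressed there, and leave everything else where it is.

Things in the scene. Friction and masses are not known exactly. Their poses are not given: they have to be found in the camera images.
- canister: Round stainless-steel vacuum canister, 160 mm across, fixed to the table. Origin: centre of its underside; z up. On it, about the vertical axis through the origin: an aluminium lock collar 170 mm across whose top is 100 mm above the table, inside it a flat steel lid, top at 104 mm, and in the lid's middle a sprung valve button. It stands left or right of the robot's centre line.
- collar (a joint): Turn of the lock collar about the canister's vertical axis, rad; grows clockwise seen from above. 0 = open (fin at the small round bead), 1.10 = fin exactly at the broad locked mark, end stop at 1.15. It starts between 0 and 0.3. Stays where it is left; turning it takes about 0.3 N m (some 4 to 5 N at the fin).
- fin (a point): Middle of the collar's only upright grip fin, a black plastic block standing on the collar: 34 mm long radially, 12 mm thick along the direction of turning, its top 134 mm and its foot 100 mm above the table. This point is 69 mm from the canister's axis and 117 mm above the table and turns with the collar; a low pointer sticks out of the fin's outer foot.
- locked_mark (a point): Top of the broad locked mark, a dark steel lug 16 mm wide fixed to the canister's side, projecting 19 mm, just below the collar; this point is 88 mm from the canister's axis, 90 mm above the table, and lies 1.10 rad clockwise of the small round bead (10 mm) that marks open.
- valve (a joint): How far the valve button is pressed down, m: 0 = up, 0.012 = fully down. Its spring takes about 1 N to start, 4 N half-way and 7 N fully down; it rises again when released.
- valve_top (a point): Centre of the flat top of the valve button, a brass cylinder 24 mm across on the canister's axis; unpressed its top is 120 mm above the table (16 mm above the lid). Moves down as the button is pressed.
- gauge: Vacuum gauge, a loose grey plastic box handle, 24 mm (its x) by 34 mm (its y) by 66 mm high, small dark screen on the flat top, with a steel stem 10 mm across out of the middle of its underside. About 120 g. Origin: centre of the flat end of the stem (the tip); z runs up the stem into the handle. Handle from 50 to 116 mm above the tip. It starts upright in one of the stand's two holes.
- gauge_tip (a point): Centre of the flat lower end of the gauge's stem (same point as the gauge's origin).
- stand: Fixed wooden block, 70 mm (its x) by 170 mm (its y) by 54 mm high, with two round holes 21 mm across, through its height, at y = -50 and +50 mm. Origin: centre of its underside. The gauge hangs in one hole, its handle's underside on the block's top, tip 4 mm above the table, gauge x along the stand's x; the dial thermometer is in the other.
- dial_thermometer: Loose round-headed steel dial thermometer, head 46 mm across, top 93 mm above the table, in the stand's other hole; to be left alone. Origin: lower end of its stem.
- shaker: Small closed glass jar, 42 mm across, 75 mm high, to be left alone. Origin: centre of underside.
- bowl: Ceramic bowl, 140 mm across, 60 mm high, to be left alone. Origin: centre of underside.
- cup: Ceramic cup, 72 mm across, 75 mm high, to be left alone. Origin: centre of underside.
- jar: Closed amber jar, 68 mm across, 85 mm high, to be left alone. Origin: centre of underside.
- spoon: Steel spoon lying on the table near the robot, to be left alone.
- loaf: Dark cake loaf, 85 by 200 by 60 mm high, on a white cutting board, to be left alone. Origin: centre of underside.
Mind the look-alikes: they are no part of the job. Of the things that look like the gauge, the smallest one is meant.

How it is judged (in metres and radians):
On the way, in this order (a step that is already met when the one before it is completed fails the run):
1. the collar is turned to its locked mark (value of joint collar above 1.03 rad), for 0.2 s.
2. the gauge, held upright, presses the valve button about half-way down (value of joint collar above 1.03 rad and horizontal distance between gauge_tip and valve_top below 0.008 m and angle between gauge's own z axis and vertical below 0.14 rad and value of joint valve between 0.003 and 0.01 m and contact force between gauge and canister above 1 N and contact force between the fingers and gauge above 1 N and contact force between each of the arm, the fingers and canister below 0.3 N and contact force between gauge and stand below 0.1 N), for 0.3 s.
At the end, for the whole second after the job is handed in: Collar within 4 degrees of its locked mark or past it (over 1.03 rad). Gauge still, gripped (over 1 N), upright within 8 degrees, tip within 8 mm of the button's middle pressing over 1 N, button 3 to 10 mm down; the robot does not touch the canister, nor the gauge its stand (all of step 2 and linear speed of gauge below 0.02 m/s); the arm keeps its last pose, push and grip.
It fails at once if the gauge is pressed on the canister with more than 15 N (contact force between gauge and canister above 15 N).
It fails at once if a bystander is moved by more than 30 mm (distance of any of dial_thermometer, shaker, bowl, cup, jar, spoon, loaf from where it was at the start of the episode above 0.03 m).
It also fails if it takes over 56 s, if anything falls off the work surface, if the arm or the gripper's body presses on something with over 40 N, if the wrist force passes 120 N, or if a joint passes its speed limit or range.

ROBOT

A 6-joint arm with a two-finger parallel gripper is mounted at the origin on the work surface. World frame = base frame: x ahead of the robot, y to its left, z up, the work surface at z = 0. Lengths are in m, angles in degrees, forces in N, time in s.
With the tool pointing down it reaches from about 0.3 to 0.75 m from the base axis. Payload 8.5 kg.
Tool frame: the origin (TCP) lies on the centre line of the jaws, within the pads' length; the fingertips stand 14 mm ahead of it and the grasp point (between the pads) lies 5 mm behind it; z points along the fingers, x is the direction in which the jaws open and shut, and the axes are right-handed (so a half turn about z gives the same grasp; the last joint's range is limited). The gripper opens to 85 mm and grips with 20 to 120 N. Pads are 22 mm wide; open, the fingers measure 114 mm over their backs; the gripper's body (76 mm by 85 mm) begins 54 mm behind the grasp point. The pads swing forward as they close: fully open they stand 13 mm farther back than shut.
Start: joints at [51.148, 21.807, 74.336, -0, 83.858, -12.336], TCP at [0.246, 0.492, 0.245] pointing down, gripper open.
Joint ranges: [-178.18, 178.18], [-50.72, 133.34], [12.68, 142.11], [-81.47, 261.47], [9.98, 163.14], [-165.26, 165.26]. Speed limits (degrees/s): [136.94, 136.94, 180, 180, 180, 180].

INTERFACE

Orientations are given as a 3x3 rotation matrix whose columns are the frame's x, y, z axes.
In Python, from rig import * gives the robot as it stands.
- The arm moves only by the shell command python3 -m crank 'ROWS' [FORCE]. ROWS is JSON, one flat list of numbers, 7 for each row, row after row: the turn, a rotation vector about the world's x, y, z in rad, then the shift along the world's x, y, z in m, then the opening in per cent of the stroke, from 0 (shut) to 100 (fully open). A call has 1 to 20 rows; each row shifts and turns the commanded pose from where the row before left it; what a row does not reach is not made up. A row lasts 1/10 s, in which the tool goes at most 50 mm and 8.59 degrees, less where a joint would pass 70% of its speed; a pose out of reach is approached as far as the arm can. A call is refused whole if a number of a shift passes 0.05 or a number of a turn 0.15, either way. A call with a gripper value outside its range is refused whole. The fingers move at their own pace and stop on an object; FORCE is the grip in N (left out, the last holds). Time passes only in rows, so rows that do not move let the fingers close. It gives the time, the measured TCP pose, the force and the opening at its end, in the units of the state.
- observe(): the state, without advancing time (a new reading comes with each control period).
- get_image(name): name is "side" or "top" or "wrist"; returns a dict with "frame" (400x640x3 uint8, red, green, blue), "fov_y" (degrees; the focal length in pixels is half the picture's height over the tangent of half this angle, whatever the lens; pixels are square), "cx", "cy" (the principal point, pixels), "k1" (the pictures are not rectified: a ray, as slopes to the right and down, at radius r is drawn at 1 + k1 r^2 times it, then the intrinsics apply), "world_to_cam" (4x4, takes a point from world to camera coordinates). Camera axes: x right, y up, looking along -z (the intrinsics and any distortion apply to the point x, -y, -z); pixel columns grow to the right and rows downward; lengths in m; the calibration is good to about 2 mm. A picture is of the moment at which its call begins. There is no depth.
- close_job(): hands the job in, once; it reports no verdict.
The state is a dict: "time_s": time; "q": joint angles; "qvel": joint speeds; "joint_efforts": joint torques, N m; "position": TCP position; "tool_rot": TCP orientation; "ft_force": force on the tool from outside, world axes, zero at the start; "wrist_torque": the same for the moment, N m; "grip_width": finger opening in m.
Only numpy, scipy, OpenCV 4.12 (cv2) and the standard library are available. Lean on these libraries where they do the work, as an engineer would, in place of code of your own. Each camera call takes 0.05 s, during which the arm holds its last target. There are 200 camera calls.

## Working session

There is one attempt and no reset: what is moved stays moved. The work goes in short steps, Python scripts to look and compute and a shell command to move; the robot and the scene stay as the last step left them, time stands still between calls to the robot, and variables do not carry over. Pictures are saved under pics/ and viewed, about 8 in all and at most 12, crops included, and the job is handed in when it is done.

```bash
mkdir -p pics; ls
cat > h.py <<'E'
from rig import *
import numpy as np, cv2
def snap(n,f):
    d=get_image(n); cv2.imwrite(f'pics/{f}.png',d['frame'][:,:,::-1]); np.save(f'pics/{f}.npy',d,allow_pickle=True); return d
def load(f): return np.load(f'pics/{f}.npy',allow_pickle=True).item()
def ray(d,u,v):
    f=200/np.tan(np.radians(d['fov_y'])/2)
    K=np.array([[f,0,d['cx']],[0,f,d['cy']],[0,0,1.]])
    p=cv2.undistortPoints(np.array([[[u,v]]],float),K,np.array([d['k1'],0,0,0.]))[0,0]
    M=np.array(d['world_to_cam']); R=M[:3,:3]
    return -R.T@M[:3,3], R.T@np.array([p[0],-p[1],-1])
def onz(d,u,v,z):
    c,r=ray(d,u,v); return c+r*(z-c[2])/r[2]
def proj(d,P):
    f=200/np.tan(np.radians(d['fov_y'])/2); M=np.array(d['world_to_cam'])
    q=M[:3,:3]@np.array(P)+M[:3,3]; x,y=q[0]/-q[2],-q[1]/-q[2]; s=1+d['k1']*(x*x+y*y)
    return np.array([f*x*s+d['cx'],f*y*s+d['cy']])
E
python3 - <<'E'
from h import *
a=snap('top','t0');b=snap('side','s0')
for d in(a,b): print(d['fov_y'],d['cx'],d['cy'],d['k1'],ray(d,d['cx'],d['cy']))
im=np.vstack([a['frame'],b['frame']])[:,:,::-1]
cv2.imwrite('pics/both0.png',cv2.resize(im,(480,600),interpolation=cv2.INTER_AREA))
print(observe())
E
```

```text
pics
57.09865617575737 312.98961505421164 201.40372301036976 -0.03639076558731488 (array([ 0.47562198, -0.01931791,  1.24050516]), array([ 0.06792151,  0.01079293, -0.99763229]))
55.830963863714835 318.176620342765 200.42017010709938 -0.04742567115693487 (array([ 0.3940724 , -0.93139112,  0.80128325]), array([ 0.13619654,  0.78845259, -0.59982749]))
{'time_s': 0.1, 'q': array([ 5.11493346e+01,  2.18355236e+01,  7.43787647e+01,  3.48291676e-04,
        8.38572008e+01, -1.23367487e+01]), 'qvel': array([ 0.08407326, -0.07420827, -0.06913453,  0.01742022,  0.02924413,
       -0.13605055]), 'joint_efforts': array([ 4.75779481e-03, -4.49216759e+01, -2.31655294e+01, -1.42994722e-04,
        3.64164487e-03, -1.96810504e-05]), 'position': array([0.24538324, 0.49195838, 0.24479825]), 'tool_rot': array([[ 4.46415279e-01,  8.94825558e-01, -7.87391718e-04],
       [ 8.94825076e-01, -4.46415890e-01, -9.67911440e-04],
       [-1.21761607e-03, -2.72487399e-04, -9.99999222e-01]]), 'ft_force': array([ 0.31229913,  0.46811562, -0.15303445]), 'wrist_torque': array([-0.00932093, -0.02503833,  0.01170405]), 'grip_width': 0.08524704613423602}
```

View pics/t0.png

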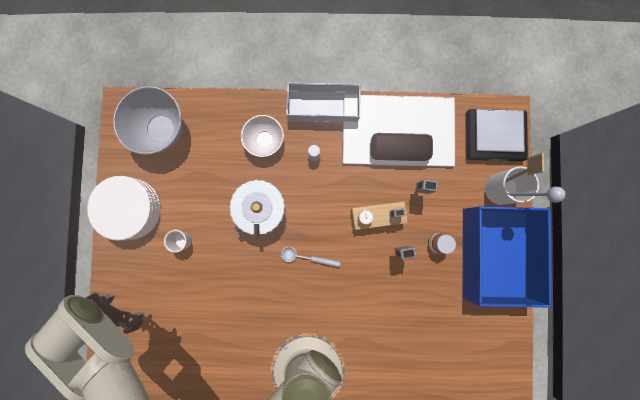

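View pics/s0.png

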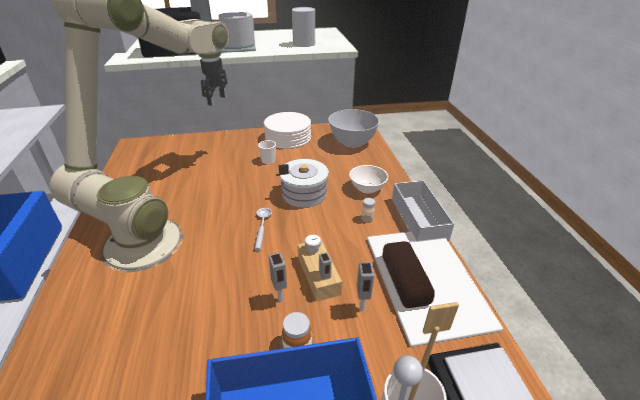

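Top: canister at (257,207) with its black fin at (257,229). There are three gauge-like boxes: (398,212) in the wooden stand, and (429,186) and (405,253) standing outside it. The stand one looks smallest. I'll confirm that in a crop and measure at the same time.

Run:
```python
from h import *
t=load('t0');s=load('s0')
def crop(d,x,y,w,h,k): return cv2.resize(d['frame'][y:y+h,x:x+w,::-1],(w*k,h*k),interpolation=cv2.INTER_CUBIC)
A=crop(t,217,167,80,80,5); B=crop(t,345,170,80,80,5)
C=crop(s,265,145,80,60,5); D=crop(s,265,232,80,40,5)
D=crop(s,265,225,80,60,5)
im=np.vstack([np.hstack([A,B]),np.hstack([C,D])]); print(im.shape)
cv2.imwrite('pics/c1.png',cv2.resize(im,(686,600),interpolation=cv2.INTER_AREA))
for n,(u,v,z) in dict(can=(257,207,.12),fin=(257,229,.134),g=(398,212,.12)).items(): print(n,onz(t,u,v,z))
```

```text
(700, 800, 3)
can [0.53060069 0.16361188 0.12      ]
fin [0.46366032 0.15902092 0.134     ]
g [ 0.52582219 -0.26713285  0.12      ]
```

View pics/c1.png

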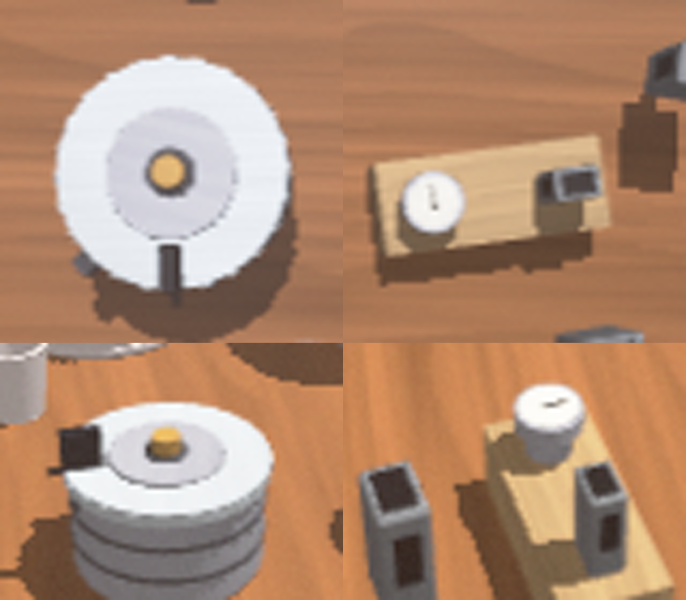

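Crop: the button is at about (256,207), the fin near (257,230) pointing at the robot, and the mark lug at about (237,229). The gauge in the stand, at (399.6,212.7), is clearly smaller than the two free-standing boxes, so it is the right one. Now I'll measure with masks.

Run:
```python
from h import *
t=load('t0');s=load('s0')
def cen(d,m,x0,y0,x1,y1):
    M=np.zeros(m.shape,np.uint8);M[y0:y1,x0:x1]=m[y0:y1,x0:x1]
    n,l,st,c=cv2.connectedComponentsWithStats(M);k=1+np.argmax(st[1:,4]);return c[k],st[k],l==k
hs=lambda d:cv2.cvtColor(d['frame'],cv2.COLOR_RGB2HSV).astype(int)
def br(d,x0,y0,x1,y1): h=hs(d); return cen(d,((h[...,0]>12)&(h[...,0]<30)&(h[...,1]>100)&(h[...,2]>110)).astype(np.uint8),x0,y0,x1,y1)
c,st,_=br(t,248,198,268,217); B=onz(t,*c,.12); print('brass top',c,st,B)
c,st,_=br(s,290,155,320,180); print('brass side',c,st,onz(s,*c,.118))
print('side proj of B',proj(s,B))
# collar outline, white
h=hs(t); c,st,m=cen(t,((h[...,1]<60)&(h[...,2]>150)).astype(np.uint8),220,170,295,245)
(cc,r)=cv2.minEnclosingCircle(np.argwhere(m)[:,::-1].astype(np.float32)); print('collar',cc,r,onz(t,*cc,.1))
# fin dark
c,st,m=cen(t,(h[...,2]<75).astype(np.uint8),245,222,268,242); print('fin',c,st)
P=onz(t,*c,.134); print(P, np.degrees(np.arctan2(*(P-B)[[1,0]])))
M=onz(t,236.8,228.8,.09); print('mark',M,np.hypot(*(M-B)[:2]),np.degrees(np.arctan2(*(M-B)[[1,0]])))
# gauge: top face
G=onz(t,399.6,212.7,.12); print('G',G)
# stand outline
h=hs(t); c,st,m=cen(t,((h[...,0]>13)&(h[...,0]<25)&(h[...,1]>70)&(h[...,2]>140)).astype(np.uint8),345,195,412,235)
R=cv2.minAreaRect(np.argwhere(m)[:,::-1].astype(np.float32)); bp=cv2.boxPoints(R); print(R)
W=np.array([onz(t,*p,.054)[:2] for p in bp]); print(W, W.mean(0))
e=max(((W[1]-W[0]),(W[2]-W[1])),key=np.linalg.norm); print(np.linalg.norm(W[1]-W[0]),np.linalg.norm(W[2]-W[1]),np.degrees(np.arctan2(e[1],e[0])))
e/=np.linalg.norm(e); print('holes',W.mean(0)+.05*e,W.mean(0)-.05*e)
print('side gauge top proj', proj(s,G), proj(t,[*(W.mean(0)+.05*e),.12]), proj(t,[*(W.mean(0)-.05*e),.12]))
```

```text
brass top [255.93023256 206.72093023] [253 203   7   8  43] [0.53137447 0.1669241  0.12      ]
brass side [303.48571429 167.74285714] [301 165   6   7  35] [0.53123596 0.1583955  0.118     ]
side proj of B [303.16911888 165.9420141 ]
collar (256.57476806640625, 206.73313903808594) 27.831012725830078 [0.53238099 0.16823412 0.1       ]
fin [258.  229.5] [258 225   1  10  10]
[0.4622381  0.15595217 0.134     ] -170.98237624857734
mark [0.46216347 0.22961122 0.09      ] 0.09338007545329177 137.83162604418618
G [ 0.52380445 -0.27203914  0.12      ]
((379.2304382324219, 215.10035705566406), (22.07388687133789, 52.94283676147461), 82.56858825683594)
[[ 0.53943475 -0.13150618]
 [ 0.56572583 -0.30100446]
 [ 0.49521896 -0.3108271 ]
 [ 0.46915549 -0.14196393]] [ 0.51738376 -0.22132542]
0.17152518308560463 0.07118780022737664 -81.1830449995275
holes [ 0.52504767 -0.27073457] [ 0.50971984 -0.17191627]
side gauge top proj [324.29350881 257.07868349] [399.17672901 212.28221624] [366.71552275 216.52992802]
```

Checks agree: the stand measures 171×71 mm, the fin is 69 mm from the axis (0.532, 0.1675) at about 186°, and the mark is at about 138°. That puts the collar at about 0.26 rad and leaves about 48–50° of clockwise turn. The gauge is at (0.525, -0.271), yaw 8.8°. Moving above the fin.

```bash
python3 -m crank '[0,0,0.0567,0.0218,-0.0332,-0.0045,100,0,0,0.0567,0.0218,-0.0332,-0.0045,100,0,0,0.0567,0.0218,-0.0332,-0.0045,100,0,0,0.0567,0.0218,-0.0332,-0.0045,100,0,0,0.0567,0.0218,-0.0332,-0.0045,100,0,0,0.0567,0.0218,-0.0332,-0.0045,100,0,0,0.0567,0.0218,-0.0332,-0.0045,100,0,0,0.0567,0.0218,-0.0332,-0.0045,100,0,0,0.0567,0.0218,-0.0332,-0.0045,100,0,0,0.0567,0.0218,-0.0332,-0.0045,100,0,0,0,0,0,0,100]' 25
python3 - <<'E'
from h import *
d=snap('wrist','w1')
o=observe();print(o['position'],np.degrees(np.arctan2(o['tool_rot'][1,0],o['tool_rot'][0,0])))
print('fin',proj(d,[.463,.160,.134]),'axis',proj(d,[.532,.1675,.12]),'gtip')
E
```

```text
time_s: 1.2
position: [0.4654, 0.1569, 0.1994]
tool_rot: [[-0.101, 0.995, -0.001], [0.995, 0.101, -0.001], [-0.001, -0.001, -1.0]]
ft_force: [0.7, 1.0, -0.4]
grip_width: 0.0856
[0.46419918 0.15856071 0.19965652] 95.77242967555541
fin [322.0606756  229.29479334] axis [322.00441538 313.00053102] gtip
```

View pics/w1.png

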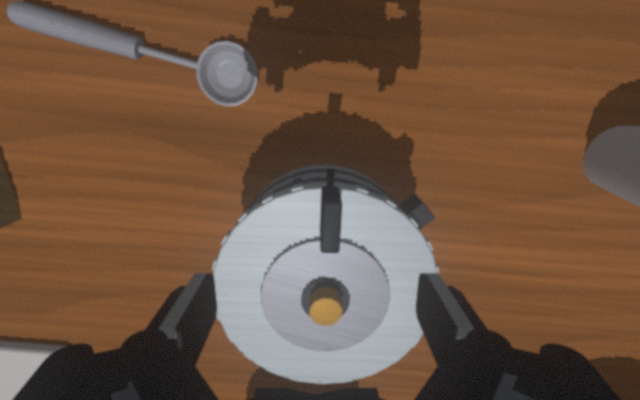

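Wrist: the fin top is near (331,222), the button at (326,311) and the mark lug at about (420,212). Refining from these.

Run:
```python
from h import *
d=load('w1')
B=onz(d,326,311,.12);print(B,ray(d,320,200)[0])
for p,z in (((331,189),.134),((331,238),.134),((331,252),.1),((331,222),.134)):
    F=onz(d,*p,z);v=(F-B)[:2];print(F,np.hypot(*v),np.degrees(np.arctan2(v[1],v[0]))%360)
for p in ((420,212),(408,219)):
    M=onz(d,*p,.09);v=(M-B)[:2];print('mark',M,np.hypot(*v),np.degrees(np.arctan2(v[1],v[0]))%360)
```

```text
[0.53007731 0.17010304 0.12      ] [0.38124786 0.14833268 0.32885475]
[0.43748029 0.16246887 0.134     ] 0.09291118179529363 184.71309718469897
[0.46812309 0.16597612 0.134     ] 0.06209152131533276 183.8109795931744
[0.49422134 0.17030661 0.1       ] 0.03585654275789088 179.6747184381479
[0.45779222 0.16479379 0.134     ] 0.07247981112344984 184.20076432260467
mark [0.46091119 0.23151972 0.09      ] 0.09249843628402475 138.39623718932043
mark [0.46712393 0.22390607 0.09      ] 0.08281240343985592 139.4811869142637
```

```bash
python3 -m crank '[0,0,-0.02,-0.002,0.005,0,100,0,0,0,0,0,-0.02,100,0,0,0,0,0,-0.02,100,0,0,0,0,0,-0.02,100,0,0,0,0,0,-0.018,100,0,0,0,0,0,0,100,0,0,0,0,0,0,0,0,0,0,0,0,0,0,0,0,0,0,0,0,0,0,0,0,0,0,0,0,0,0,0,0,0,0,0,0,0,0,0,0,0,0]' 25
```

```text
time_s: 2.45
position: [0.4616, 0.1651, 0.1227]
tool_rot: [[-0.083, 0.997, 0.0], [0.997, 0.083, 0.0], [0.0, 0.0, -1.0]]
ft_force: [-0.9, -0.5, 5.0]
grip_width: 0.011
```

Run:
```python
import numpy as np
a=np.radians(183.3-46*np.arange(13)/12);p=.0695*np.c_[np.cos(a),np.sin(a)]
print(np.round(np.diff(p,axis=0),4).tolist(),np.radians(46/12))
```

```text
[[-0.0001, 0.0046], [0.0002, 0.0046], [0.0005, 0.0046], [0.0008, 0.0046], [0.0011, 0.0045], [0.0014, 0.0044], [0.0017, 0.0043], [0.002, 0.0042], [0.0023, 0.0041], [0.0025, 0.0039], [0.0028, 0.0037], [0.003, 0.0035]] 0.06690428799311597
```

```bash
python3 -m crank '[0,0,-0.067,-0.0001,0.0046,0,0,0,0,-0.067,0.0002,0.0046,0,0,0,0,-0.067,0.0005,0.0046,0,0,0,0,-0.067,0.0008,0.0046,0,0,0,0,-0.067,0.0011,0.0045,0,0,0,0,-0.067,0.0014,0.0044,0,0,0,0,-0.067,0.0017,0.0043,0,0,0,0,-0.067,0.002,0.0042,0,0,0,0,-0.067,0.0023,0.0041,0,0,0,0,-0.067,0.0025,0.0039,0,0,0,0,-0.067,0.0028,0.0037,0,0,0,0,-0.067,0.003,0.0035,0,0,0,0,0,0,0,0,0,0,0,0,0,0,0,0]'
python3 - <<'E'
from h import *
o=observe();print(o['position'],np.degrees(np.arctan2(o['tool_rot'][1,0],o['tool_rot'][0,0])),o['ft_force'],o['wrist_torque'])
v=o['position'][:2]-[.531,.169];print(np.hypot(*v),np.degrees(np.arctan2(v[1],v[0])))
d=snap('side','s2')
cv2.imwrite('pics/s2c.png',cv2.resize(d['frame'][130:210,255:355,::-1],None,fx=5,fy=5,interpolation=cv2.INTER_CUBIC))
E
```

```text
time_s: 3.85
position: [0.4794, 0.2168, 0.1227]
tool_rot: [[0.659, 0.752, -0.0], [0.752, -0.659, 0.001], [0.001, -0.001, -1.0]]
ft_force: [-3.0, 3.8, 5.7]
grip_width: 0.0115
[0.47935282 0.21683999 0.12268405] 48.74168528001304 [-2.97201517  3.81892367  5.6812449 ] [ 0.53513295  0.55824031 -0.28539158]
0.07039954237558957 137.19153024699432
```

```bash
python3 -m crank '[0,0,-0.015,0.0007,0.0007,0,0,0,0,-0.015,0.0007,0.0007,0,0,0,0,-0.015,0.0008,0.0007,0,0,0,0,-0.015,0.0008,0.0007,0,0,0,0,0,0,0,0,0]'
python3 - <<'E'
from h import *
o=observe();print(o['position'],np.degrees(np.arctan2(o['tool_rot'][1,0],o['tool_rot'][0,0])),o['ft_force'],o['wrist_torque'])
v=o['position'][:2]-[.531,.169];print(np.hypot(*v),np.degrees(np.arctan2(v[1],v[0])))
E
```

```text
time_s: 4.4
position: [0.482, 0.2195, 0.1227]
tool_rot: [[0.703, 0.711, -0.001], [0.711, -0.703, 0.001], [-0.0, -0.002, -1.0]]
ft_force: [-5.8, 3.6, 5.7]
grip_width: 0.0117
[0.48195809 0.21952903 0.1227077 ] 45.32610114319837 [-5.75346081  3.59387568  5.65727041] [0.44423248 0.73668239 0.01297259]
0.07041513369289458 134.14433586610008
```

```bash
python3 -m crank '[0,0,0,0,0,0,60,0,0,0,0,0,0,60,0,0,0,0,0,0,60,0,0,0,0,0,0.03,100,0,0,0,0,0,0.05,100,0,0,0,-0.03,-0.02,0.02,100,0,0,0,0,0,0,100]'
python3 - <<'E'
from h import *
d=snap('wrist','w2')
E
```

```text
time_s: 5.1
position: [0.4517, 0.1981, 0.2254]
tool_rot: [[0.703, 0.711, 0.005], [0.711, -0.703, 0.0], [0.004, 0.003, -1.0]]
ft_force: [0.4, 0.9, -1.1]
grip_width: 0.0853
```

View pics/w2.png

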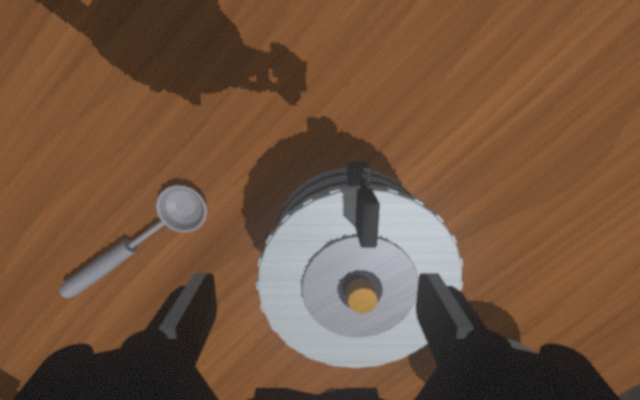

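The fin has turned: its top runs from (369,200) to (369,245), the lug is at (357,173) and the button at (362,299).

Run:
```python
from h import *
d=load('w2')
for B in (onz(d,362,299,.12),np.array([.531,.169,.12])):
  print(B)
  for n,p,z in (('fin',(369,195),.134),('fin',(370,225),.134),('innerfoot',(368,246),.1),('lug',(357,164),.09),('lug',(357,180),.09)):
    F=onz(d,*p,z);v=(F-B)[:2];print(n,np.hypot(*v),np.degrees(np.arctan2(v[1],v[0]))%360)
for a in(139,137,135,133,131): print(a,proj(d,[B[0]+.069*np.cos(np.radians(a)),B[1]+.069*np.sin(np.radians(a)),.134]),proj(d,[B[0]+.09*np.cos(np.radians(a)),B[1]+.09*np.sin(np.radians(a)),.09]))
r=d['frame'][155:260:5,335:390].sum(2)//3
for i,x in enumerate(r): print(155+5*i,np.where(x<70)[0]+335)
cv2.imwrite('pics/w2c.png',cv2.resize(d['frame'][150:260,310:420,::-1],None,fx=5,fy=5,interpolation=cv2.INTER_CUBIC))
```

```text
[0.52936442 0.17031387 0.12      ]
fin 0.08920427904899933 135.8866003603924
fin 0.06791160093108757 134.6309120160796
innerfoot 0.0361988313669849 126.0045422030565
lug 0.10019054336140146 137.69452475845708
lug 0.08753242213104866 137.73208795015728
[0.531 0.169 0.12 ]
fin 0.09129333235386473 136.00909754883662
fin 0.06999608127822773 134.82811216463756
innerfoot 0.03822715462491071 126.83008707712528
lug 0.10228458761541075 137.76688909688988
lug 0.0896265601822804 137.81379475121744
139 [362.49836368 226.570434  ] [354.5958627  179.66544362]
137 [366.05501682 226.40772397] [358.64447452 179.47335166]
135 [369.61022766 226.35963544] [362.69247386 179.41788843]
133 [373.15844464 226.42624817] [366.73334512 179.49914923]
131 [376.69413081 226.60742346] [370.76058872 179.71695588]
155 [335 336 337 338 339 340 341 342 343 344 345 346 347 348 349 350 351 352
 353 354 355 356 357 358 359 360 361 362 363 364 365 366 367 368 369 370
 371 372 373 374 375 376 377 378 379 380 381 382 383]
160 [335 336 337 338 339 340 341 342 343 344 345 346 347 348 349 350 351 352
 353 354 355 356 357 358 35
[... 1017 characters left out ...]
5 386 387 388
 389]
190 [357 358 359 360 361 362 363 364 365 366 367 368 369 370 371]
195 [357 358 359 360 361 362 363 364 365 366 367 368 369 370 371 372 373]
200 [357 358 359 360 361 362 363 364 365 366 367 368 369 370 371 372 373 374
 375]
205 [357 358 359 360 361 362 363 364 365 366 367 368 369 370 371 372 373 374
 376]
210 [356 357 358 359 360 361 362 363 364 365 366 367 368 369 370]
215 [356 357 358 359 360 361 362 363 364 365 366 367 368 369 371]
220 [356 357 358 359 360 361 362 363 364 365 366 367 368]
225 [356 357 358 359 360 361 362 363 364 365 366 367]
230 [358 359 360 361 362 363 364 366]
235 [358 359 360 361 362 363 364 367]
240 [360 361 362 363 364 365 366]
245 []
250 []
255 []
```

View pics/w2c.png

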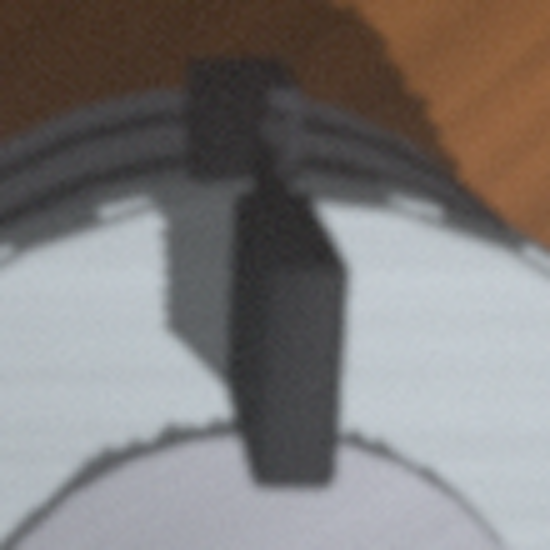

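The fin top's midline is at about 135.6° and the lug centre at about 137.4°, so the collar is about 1.8° past the mark (roughly 1.13 rad), which is good. Next, over to the gauge.

```bash
python3 -m crank '[0,0,-0.053,0.0061,-0.0391,0.0046,100,0,0,-0.053,0.0061,-0.0391,0.0046,100,0,0,-0.053,0.0061,-0.0391,0.0046,100,0,0,-0.053,0.0061,-0.0391,0.0046,100,0,0,-0.053,0.0061,-0.0391,0.0046,100,0,0,-0.053,0.0061,-0.0391,0.0046,100,0,0,-0.053,0.0061,-0.0391,0.0046,100,0,0,-0.053,0.0061,-0.0391,0.0046,100,0,0,-0.053,0.0061,-0.0391,0.0046,100,0,0,-0.053,0.0061,-0.0391,0.0046,100,0,0,-0.053,0.0061,-0.0391,0.0046,100,0,0,-0.053,0.0061,-0.0391,0.0046,100,0,0,0,0,0,0,100,0,0,0,0,0,0,100]'
python3 - <<'E'
from h import *
d=snap('wrist','w3')
o=observe();print(o['position'],np.degrees(np.arctan2(o['tool_rot'][1,0],o['tool_rot'][0,0])))
print(proj(d,[.525,-.271,.12]),proj(d,[.525,-.271,.054]))
E
```

```text
time_s: 6.55
position: [0.5261, -0.271, 0.2759]
tool_rot: [[0.988, 0.153, -0.002], [0.153, -0.988, 0.002], [-0.001, -0.002, -1.0]]
ft_force: [0.3, 0.4, 0.2]
grip_width: 0.0852
[ 0.52606358 -0.27002363  0.27627634] 8.897328076712359
[316.54289546 188.10066938] [316.49550761 170.04313453]
```

View pics/w3.png

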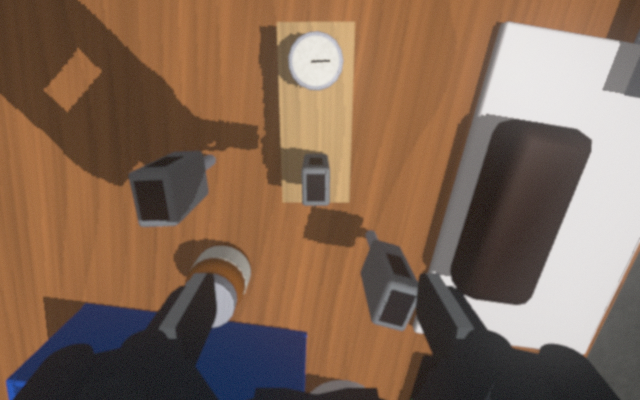

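The gauge top is at (316,187), against a prediction of (316.5,188). That agrees, so I only need to check clearance to the two look-alikes before descending.

Run:
```python
from h import *
d=load('w3');t=load('t0')
G=onz(d,316,187,.12);print('G',G)
# triangulate look-alike tops: wrist vs top
def tri(a,b):
    (c1,r1),(c2,r2)=a,b; A=np.c_[r1,-r2]; k=np.linalg.lstsq(A,c2-c1,rcond=None)[0]; return c1+k[0]*r1,c2+k[1]*r2
ex=np.array([.988,.153]);ey=np.array([-.153,.988])
for w,tt in (((152,200),(409,254)),((398,308),(432,186))):
    p,q=tri(ray(d,*w),ray(t,*tt));v=(p-G)[:2];print(p,q,'along jaw',v@ex,'across',v@ey)
```

```text
G [ 0.52440075 -0.27011725  0.12      ]
[ 0.4001392  -0.29175116  0.14788093] [ 0.40129844 -0.29465719  0.14853478] along jaw -0.12608040375475188 across -0.002362286603215181
[ 0.60960016 -0.35881795  0.14669919] [ 0.6048792  -0.36238722  0.14726109] along jaw 0.07060580499011809 across -0.1006717967294371
```

```bash
python3 -m crank '[0,0,0,-0.0015,0,-0.03,100,0,0,0,0,0,-0.03,100,0,0,0,0,0,-0.03,100,0,0,0,0,0,-0.03,100,0,0,0,0,0,-0.03,100,0,0,0,0,0,-0.03,100,0,0,0,0,0,-0.014,100,0,0,0,0,0,0,100,0,0,0,0,0,0,0,0,0,0,0,0,0,0,0,0,0,0,0,0,0,0,0,0,0,0,0,0,0,0,0,0,0,0,0,0,0,0,0,0,0,0]' 40
```

```text
time_s: 8.0
position: [0.5246, -0.2704, 0.0842]
tool_rot: [[0.988, 0.154, 0.001], [0.154, -0.988, -0.001], [0.001, 0.001, -1.0]]
ft_force: [-1.5, 1.5, 6.3]
grip_width: 0.0235
```

```bash
python3 -m crank '[0,0,0,0,0,0.01,0,0,0,0,0,0,0.02,0,0,0,0,0,0,0.025,0,0,0,0,0,0,0.025,0,0,0,0,0,0,0.03,0,0,0,0,0,0,0.03,0,0,0,0,0,0,0.03,0,0,0,0,0,0,0.03,0,0,0,0,0,0,0,0,0,0,0,0,0,0,0]'
python3 - <<'E'
from h import *
o=observe();print(o['position'],o['ft_force'])
d=snap('side','s3')
x,y,z=o['position']
for h in(.05-.083,-.083,.033): print(proj(d,[x,y,z+.005+h]))
u,v=proj(d,[x,y,z-.03]).astype(int)
cv2.imwrite('pics/s3c.png',cv2.resize(d['frame'][v-60:v+60,u-80:u+80,::-1],None,fx=5,fy=5,interpolation=cv2.INTER_CUBIC)); print(u-80,v-60)
E
```

```text
time_s: 9.0
position: [0.5242, -0.2701, 0.2836]
tool_rot: [[0.988, 0.154, 0.0], [0.154, -0.988, -0.0], [0.0, 0.0, -1.0]]
ft_force: [-0.3, 0.9, -1.5]
grip_width: 0.0236
[ 0.52423972 -0.27014327  0.28355249] [-0.32785677  0.85217361 -1.51212221]
[324.99560479 214.59898528]
[324.73550895 230.96261085]
[325.36580872 191.17039192]
244 155
```

View pics/s3c.png

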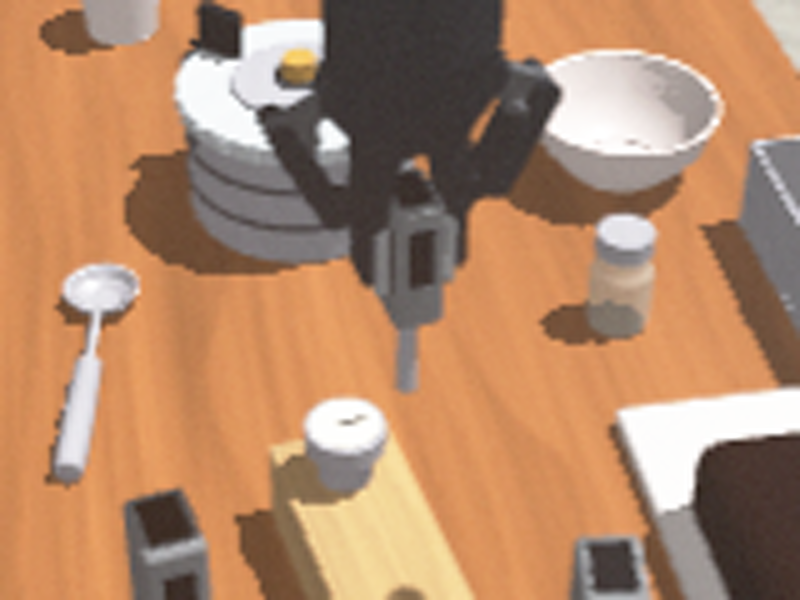

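Gauge held upright; tip at about (325.4,233), predicted (324.7,232), so it is centred. Moving over the button with the tip at about 0.143.

```bash
python3 -m crank '[0,0,0,0.0005,0.0314,0,0,0,0,0,0.0005,0.0314,0,0,0,0,0,0.0005,0.0314,0,0,0,0,0,0.0005,0.0314,0,0,0,0,0,0.0005,0.0314,0,0,0,0,0,0.0005,0.0314,0,0,0,0,0,0.0005,0.0314,0,0,0,0,0,0.0005,0.0314,0,0,0,0,0,0.0005,0.0314,0,0,0,0,0,0.0005,0.0314,0,0,0,0,0,0.0005,0.0314,0,0,0,0,0,0.0005,0.0314,0,0,0,0,0,0.0005,0.0314,0,0,0,0,0,0.0003,0.0308,0,0,0,0,0,0,0,-0.02,0,0,0,0,0,0,-0.02,0,0,0,0,0,0,-0.02,0,0,0,0,0,0,0,0,0,0,0,0,0,0,0]'
python3 - <<'E'
from h import *
o=observe();print(o['position'],o['ft_force'],o['tool_rot'][:,2])
x,y,z=o['position']
a=snap('side','s4');b=snap('wrist','w4');c=snap('top','t4')
for d in(a,b,c): print(proj(d,[x,y,z-.0802]),proj(d,[.531,.169,.12]))
u,v=proj(a,[x,y,z-.07]).astype(int);print(u-40,v-45)
A=cv2.resize(a['frame'][v-45:v+45,u-40:u+40,::-1],None,fx=5,fy=5,interpolation=cv2.INTER_CUBIC)
B=cv2.resize(b['frame'][:,120:520,::-1],(450,450));
cv2.imwrite('pics/c4.png',np.hstack([A,B])[:,:800]);print(A.shape)
E
```

```text
time_s: 10.95
position: [0.5311, 0.1687, 0.2232]
tool_rot: [[0.988, 0.154, -0.002], [0.154, -0.988, -0.0], [-0.002, -0.0, -1.0]]
ft_force: [1.1, 0.3, -0.7]
grip_width: 0.0236
[0.53108576 0.16866483 0.22316527] [ 1.08737282  0.30050038 -0.7034332 ] [-1.65410949e-03 -1.46773089e-04 -9.99998621e-01]
[302.86490111 159.90585842] [302.97777521 165.63778326]
[317.58674997 220.56448105] [317.36899439 208.07600987]
[254.09298953 206.39101955] [255.24998264 206.82648993]
262 112
(450, 400, 3)
```

View pics/c4.png

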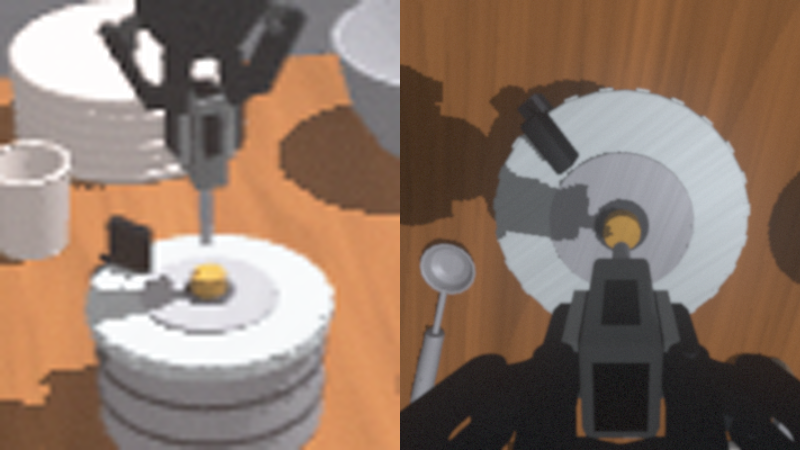

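Side: tip at (303.2,160.2), button at (303.8,166.8). Wrist: tip at about (316.4,218), button at (317.3,204). The tip is centred to about 1 mm. Now I press in steps and watch the force.

```bash
python3 -m crank '[0,0,0,0.001,0,-0.007,0,0,0,0,0,0,-0.007,0,0,0,0,0,0,-0.005,0,0,0,0,0,0,-0.003,0,0,0,0,0,0,0,0,0,0,0,0,0,0,0]'; python3 -m crank '[0,0,0,0,0,-0.002,0,0,0,0,0,0,-0.001,0,0,0,0,0,0,-0.001,0,0,0,0,0,0,0,0,0,0,0,0,0,0,0]'
```

```text
time_s: 11.7
position: [0.5323, 0.1687, 0.2016]
tool_rot: [[0.988, 0.154, 0.0], [0.154, -0.988, -0.0], [0.0, 0.0, -1.0]]
ft_force: [-0.2, -0.2, -1.4]
grip_width: 0.0237
time_s: 12.2
position: [0.5325, 0.1687, 0.1978]
tool_rot: [[0.988, 0.154, 0.001], [0.154, -0.988, 0.0], [0.001, 0.0, -1.0]]
ft_force: [1.1, 0.5, 1.2]
grip_width: 0.0236
```

```bash
python3 -m crank '[0,0,0,0,0,-0.001,0,0,0,0,0,0,-0.001,0,0,0,0,0,0,-0.001,0,0,0,0,0,0,-0.0005,0,0,0,0,0,0,0,0,0,0,0,0,0,0,0,0,0,0,0,0,0,0]';  python3 -m crank '[0,0,0,0,0,0,0,0,0,0,0,0,0,0,0,0,0,0,0,0,0]'
python3 - <<'E'
from h import *
d=snap('side','s5'); w=snap('wrist','w5'); print(observe()['ft_force'],observe()['position'])
A=cv2.resize(d['frame'][120:200,262:342,::-1],None,fx=5,fy=5,interpolation=cv2.INTER_CUBIC)
B=cv2.resize(w['frame'][:,120:520,::-1],(400,400));cv2.imwrite('pics/c5.png',np.hstack([A,B]))
E
```

```text
time_s: 12.9
position: [0.5324, 0.1687, 0.1942]
tool_rot: [[0.988, 0.154, 0.001], [0.154, -0.988, 0.0], [0.001, 0.0, -1.0]]
ft_force: [2.8, 0.5, 3.0]
grip_width: 0.0237
time_s: 13.2
position: [0.5324, 0.1687, 0.1941]
tool_rot: [[0.988, 0.154, 0.0], [0.154, -0.988, 0.0], [0.0, 0.0, -1.0]]
ft_force: [2.8, -0.1, 3.8]
grip_width: 0.023
[ 2.28961123 -0.53858827  2.0805879 ] [0.53229081 0.16873173 0.19403359]
```

View pics/c5.png

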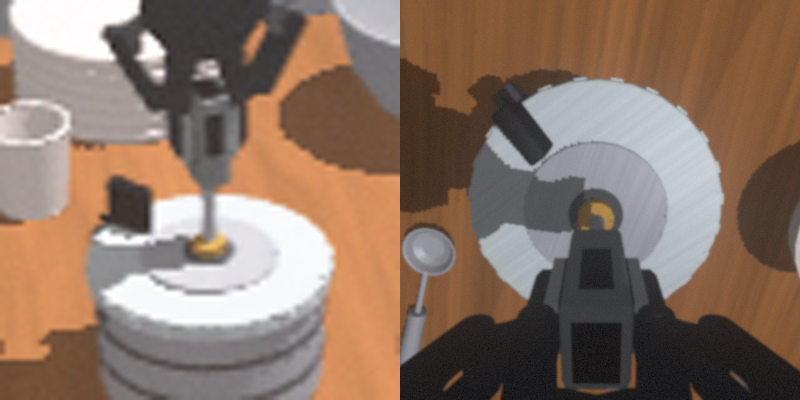

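The stem sits mid-button, the button is about half down (tip at about 0.114), the force rise is about 4 N, and the fin is in line with the lug. Handing in.

```bash
python3 -c "
from rig import *
print(close_job())"
```

```text
the job is handed in; nothing more can be done
None
```

I turned the collar to its locked mark, took the smallest gauge out of the stand and pressed its tip on the valve button. I handed in at about 13.3 s, still holding it there; no verdict was reported.

- **Collar:** after turning, the wrist picture put the fin about 2° past the centre of the locked mark, roughly 1.13 rad. I did not feel a clear end stop. The fin still lined up with the lug in the last pictures.
- **Gauge grip and position:** the grip was steady at about 23.5 mm and the tool was vertical to within 0.1°. The tip was within 1–2 mm of the button's middle in both the side and wrist views.
- **Button:** the tip height was about 0.114 m, which is about 6 mm down. The force rise over the free-hanging reading was about 3.5–5 N. The force readings are noisy (2.1–3.8 N raw at the end), but they agree with being half-way down.
- **Other checks:** nothing on the robot except the gauge appeared to touch the canister. I did not measure the bystanders again, but in the pictures I saw no sign that any had moved.

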